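# Release a swing-bolt clamp

### The job

Open the swing-bolt clamp over the sample shaft: unscrew the wing nut until it clears the lips of the slotted lug, swing the hinged eyebolt well out of the slot towards the front, then raise the clamp bar by its cross handle and leave it standing open. Find the release height by feel: never force the bolt while its nut still catches on the lips, and do not jam the nut against the stop collar above it. Leave the shaft lying in its V-block and do not disturb the things standing round the clamp.

Things in the scene. Friction and masses are not known exactly. Their poses are not given: they have to be found in the camera images.
- fixture: The clamp's dark steel base plate, 150 x 84 x 12 mm, fixed to the desk. Origin on the desk; own -x is the front (roughly to the robot), z up; plate from x -85 to +65, y -42 to +42 mm. A V-block 45 x 40 x 36 mm stands on it at x 0, y 0. Rear bracket cheeks 86 high carry the clamp bar's hinge at x +50, z 73; the eyebolt's pivot is at x -70, z 18. Starts closed. All lengths in this list are mm.
- wing_nut: Wings of the nut: origin on the bolt's axis; z along the bolt to its free end, x along the wings. Wings 12 thick, 5 to 27 out on both sides, 8 to 33 above the origin. Right-hand quick thread: unscrews counter-clockwise seen from the free end, climbs 16 per turn (2.55 per rad); stiff (0.14 N m), stays where left. Wings sit up to 4 higher or lower on the nut's sleeve, so their height does not tell the washer's.
- lug_top (a point): Centre of the slot at the lug's top face, 62 from the bolt's pivot. Two lips 6.7 high at the slot's mouth, 12.5 to 15 in front of this point, hold back the nut's washer (22 diameter, under the nut). The washer starts 0.3 to 4.9 above this face (differs, not measured); the bolt comes free when it is about 6.6 above, so the nut must climb by 1.7 to 6.3: find out by feel.
- swing_bolt (a joint): Swing angle of the hinged eyebolt about its pivot: 0 upright in the slot, grows as it swings out to the front, 1.15 at its stop; stays at any angle. Upright it has play: 0.02 rad backwards, 0.025 forwards before the washer meets the lips; free of them past 0.13. Free, it swings with under 2.5 N at its end; if it catches, the force rises: let off at about 5 N there, 8 N is wrenching it.
- bolt_end (a point): Free end of the eyebolt on its axis, 135 from the pivot (153 above the desk when upright). The bare shank below it, 8 diameter, can be gripped over its top 20.
- stop_collar: Fixed ring on the eyebolt, 10 diameter, 6 high; origin at the centre of its lower face, 105.5 from the pivot. The nut's sleeve (35 high from the washer's underside) meets it when the washer is 8.5 above the lug, 1.9 past where the bolt comes free: so from the start a climb of 3.5 is always safe, and from any height where the bolt still catches a further climb of 1.7.
- bolt_pivot (a point): Centre of the eyebolt's pivot, 18 above the desk; the pivot's axis is level, along the fixture's y.
- clamp_bar (a joint): Opening angle of the clamp bar about its level rear hinge (along the fixture's y): 0 shut and level, grows as the front rises, to 1.3; stays at any angle (stiff: about 7 N at the handle to raise it). Steel bar from the hinge forward to fixture x -85, 32 wide, 14 thick, top 80 above the desk; its front is the slotted lug (slot 13 wide, open to the front) that straddles the eyebolt.
- handle (a point): Centre of the clamp bar's black cross handle: a bar 14 diameter, 30 long across (along the fixture's y), on a thin post, its centre 28 above the bar's top, 108 above the desk and 55 in front of the hinge (fixture x = -5) when shut.
- sample_shaft: Turned steel shaft, 17 diameter, 58 long (along its own y), lying in the V-block beneath the clamp bar. Loose; it stays there.
- ring_gauge: Steel ring gauge, 46 diameter, 16 high, standing on the desk beside the clamp. Bystander.
- objective_can: White round screw can, 47 diameter, 52 high, on the desk beside the clamp. Bystander.
- sample_flange: Brass-coloured flange, 40 diameter, 16 high, on the desk near the front of the clamp. Bystander.

How it is judged:
By the outcome, as a careful person would: the job done as asked, in the order asked, and still so for the second after the job is handed in, with the robot touching nothing.
It also fails if it takes over 72 s, if anything falls off the work surface, if the arm or the gripper's body presses on something with over 40 N, if the wrist force passes 120 N, or if a joint passes its speed limit or range.

### The arm

A 6-joint arm with a two-finger parallel gripper is mounted at the origin on a cart in front of the work surface, level with it; the furniture and walls round the work are solid. World frame = base frame: x ahead of the robot, y to its left, z up, the work surface at z = 0. Lengths are in m, angles in rad, forces in N, time in s.
With the tool pointing down it reaches from about 0.3 to 0.775 m from the base axis. Payload 14.6 kg.
Tool frame: the origin (TCP) lies at the centre of the arm's flange, where the gripper is bolted on; the fingertips stand 199 mm ahead of it and the grasp point (between the pads) lies ctrl.tcp_to_grasp ahead of it (ctrl.tcp_to_grasp is the distance from the TCP to the grasp point, in m); z points along the fingers, y is the line along which they close (so a half turn about z gives the same grasp; the last joint's range is limited). The gripper opens to 94 mm and grips with 3 to 60 N. Pads are 16 mm wide; open, the fingers measure 119 mm over their backs; the gripper's body (75 mm by 177 mm) begins 78 mm behind the grasp point.
Start: joints at [1.082, 0.3, 1.521, -0, 1.321, -0.067], TCP at [0.225, 0.502, 0.405] pointing down, gripper open.
Joint ranges: [-3.03, 3.03], [-0.79, 2.21], [0.23, 2.52], [-1.04, 4.18], [0, 3.07], [-2.55, 2.55]. Speed limits (rad/s): [2.22, 2.22, 2.57, 3.14, 3.14, 3.14].

### API

Orientations are given as [roll, pitch, yaw] about the fixed x, y, z axes, in that order (R = Rz(yaw) Ry(pitch) Rx(roll)).
In Python, from station import ctrl gives the robot as it stands. The module is installed in compiled form; this text tells all that it offers.
- The arm moves only by the shell command python3 -m jog 'ROWS' [OPENING] [FORCE]. ROWS is JSON, a list of rows, each a list of 6 numbers: the shift along the tool's x, y, z in cm, then the turn, a rotation vector about the tool's x, y, z in rad. In form: [[tx, ty, tz, ax, ay, az], ...]. A call has 1 to 8 rows; each row is the pose to reach, as a shift and turn from the pose commanded when the call began, along the tool's axes at that moment; what a row does not reach only later rows make up. A row lasts 1/10 s, in which the tool goes at most 50 mm and 8.59 degrees, less where a joint would pass 70% of its speed; a pose out of reach is approached as far as the arm can. A call with a gripper value outside its range is refused whole. OPENING is the opening in per cent of the stroke, from 0 (shut) to 100 (fully open), set as the call begins (- or left out, the last holds). The fingers move at their own pace and stop on an object; FORCE is the grip in N (left out, the last holds). Time passes only in rows, so rows that repeat a pose let the fingers close. It gives the time, the measured TCP pose, the force, the opening and the grip force at its end, in the units of the state.
- ctrl.get_obs(): the state, without advancing time (a new reading comes with each control period).
- ctrl.camera(name): name is "scene" or "side" or "wrist"; returns a dict with "img" (384x512x3 uint8, blue, green, red), "intrinsics" (3x3 intrinsics, pixels), "k1" (the pictures are not rectified: a ray, as slopes to the right and down, at radius r is drawn at 1 + k1 r^2 times it, then the intrinsics apply), "R" (3x3) and "t" (3): a world point X has camera coordinates R X + t. Camera axes: x right, y down, z forward; pixel columns grow to the right and rows downward; lengths in m; the calibration is good to about 2 mm. A picture is of the moment at which its call begins. There is no depth.
- ctrl.hand_in(): hands the job in; it is judged then, once.
The state is a dict: "time_s": time; "qpos": joint angles; "joint_vel": joint speeds; "tau": joint torques, N m; "ee_pos": TCP position; "eef_rot": TCP orientation; "force": force on the tool from outside, world axes, zero at the start; "moment": the same for the moment, N m; "grip_width": finger opening in m; "grip_force": force on a finger pad.
Only numpy, scipy, OpenCV 4.12 (cv2) and the standard library are available. Lean on these libraries where they do the work, as an engineer would, in place of code of your own. Each camera call takes 0.05 s, during which the arm holds its last target. There are 200 camera calls.

## Working session

There is one attempt and no reset: what is moved stays moved. The work goes in short steps, Python scripts to look and compute and a shell command to move; the robot and the scene stay as the last step left them, time stands still between calls to the robot, and variables do not carry over. Pictures are saved under pics/ and viewed, at most 10 in all, crops included, and the job is handed in when it is done.

```bash
mkdir -p pics; cat > h.py <<'E'
import numpy as np, cv2
from scipy.spatial.transform import Rotation as Ro
from scipy.optimize import least_squares
from station import ctrl
def proj(c,X):
    p=np.atleast_2d(X)@np.array(c["R"]).T+np.array(c["t"]); s=p[:,:2]/p[:,2:]
    s=s*(1+c["k1"]*(s**2).sum(1,keepdims=True)); K=np.array(c["intrinsics"])
    return s@K[:2,:2].T+K[:2,2]
E
python3 - <<'E'
from h import *
import pickle
cs={n:ctrl.camera(n) for n in("scene","side","wrist")}
pickle.dump(cs,open("c0.pkl","wb"))
for n in("scene","side"): 
    cv2.imwrite(f"pics/{n}0.png",cv2.resize(cs[n]["img"],(800,600),interpolation=cv2.INTER_CUBIC))
    c=cs[n];print(n,c["k1"],-np.array(c["R"]).T@c["t"],np.array(c["R"])[2])
o=ctrl.get_obs();print(o,ctrl.tcp_to_grasp)
E
```

```text
scene -0.06343367787370936 [-0.05390443 -0.74703399  0.66194688] [ 0.57484886  0.66264085 -0.48005822]
side 0.04998235477081125 [0.39026356 0.69681523 0.71335078] [ 0.20720794 -0.7559871  -0.62092541]
{'time_s': 0.15, 'qpos': array([ 1.08240689e+00,  3.00357853e-01,  1.52140539e+00,  2.55589726e-05,
        1.32069381e+00, -6.66137200e-02]), 'joint_vel': array([-0.00201205, -0.00151927, -0.00135802, -0.00117199, -0.00021516,
        0.00020735]), 'tau': array([-1.60607783e-04, -5.31961977e+01, -3.52822208e+01,  7.07860873e-02,
        2.36075063e-02, -4.09811253e-05]), 'ee_pos': array([0.22516108, 0.50178406, 0.4042227 ]), 'eef_rot': array([-3.14073182e+00, -8.22416842e-05,  2.71981056e+00]), 'force': array([ 0.07411812,  0.66011544, -1.51875642]), 'moment': array([ 0.01084121, -0.01236145, -0.0324514 ]), 'grip_force': 0.0, 'grip_width': 0.09425579043711908} 0.1804
```

View pics/scene0.png

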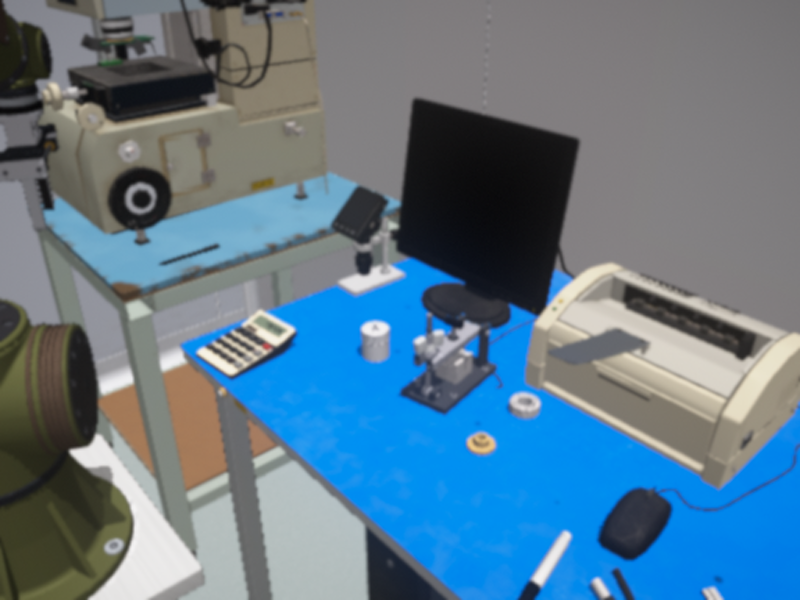

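View pics/side0.png

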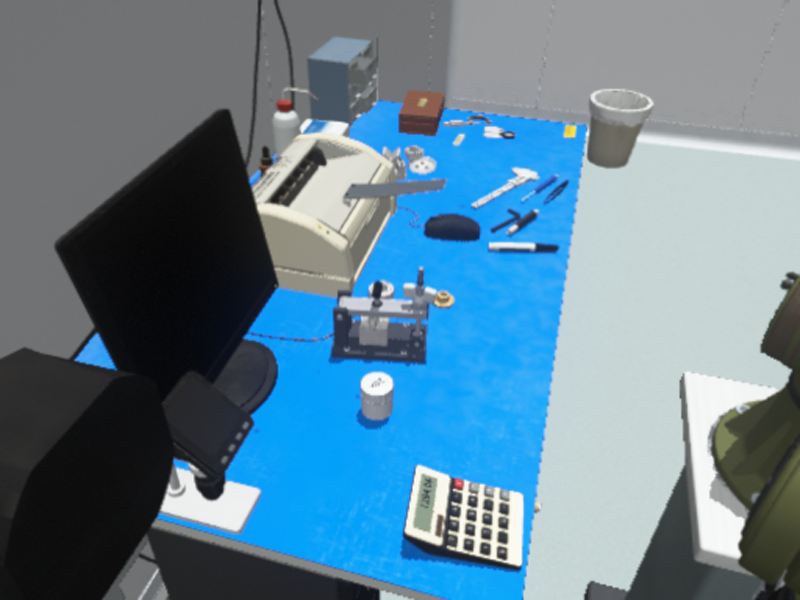

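The scene picture shows the clamp at about (450,360) and the side picture shows it at about (380,320), with its front to the right. Next I'll take an enlarged crop of both.

```bash
python3 - <<'E'
from h import *
import pickle
cs=pickle.load(open("c0.pkl","rb"))
a=cs["scene"]["img"][190:265,252:322]; b=cs["side"]["img"][165:240,208:278]
f=lambda i:cv2.resize(i,(400,429),interpolation=cv2.INTER_CUBIC)
cv2.imwrite("pics/crop0.png",np.hstack([f(a),f(b)]))
E
```

```text
(no output)
```

View pics/crop0.png

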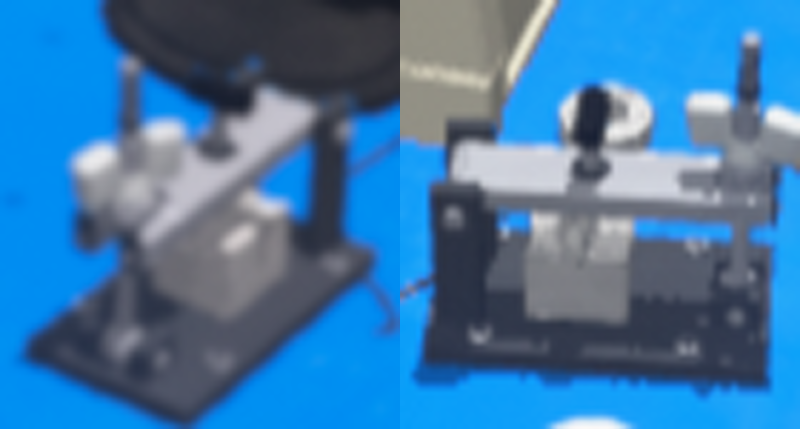

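Crop, left half (scene): bolt end (130,60), plate corners (27,352), (188,415) and (372,255), wings (95,175) and (165,147). Right half (side): bolt end (752,37), plate corners (425,365) and (768,380), handle (594,112), wings (708,117) and (785,137).

```bash
python3 - <<'E'
from h import *
import pickle
cs=pickle.load(open("c0.pkl","rb"))
S=70/400
sc=lambda u,v:(252+u*S-.5,190+v*S-.5); sd=lambda u,v:(208+(u-400)*S-.5,165+v*S-.5)
P=[("scene",(-70,0,153),sc(130,58)),("scene",(-85,42,8),sc(27,354)),("scene",(-85,-42,8),sc(188,416)),("scene",(65,-42,8),sc(372,257)),
("side",(-70,0,153),sd(752,35)),("side",(65,42,6),sd(423,365)),("side",(-85,42,6),sd(768,380)),("side",(-5,0,108),sd(594,112)),]
def T(p,X): 
    c,s=np.cos(p[2]),np.sin(p[2]); X=np.array(X)/1e3
    return np.array([p[0]+c*X[0]-s*X[1],p[1]+s*X[0]+c*X[1],X[2]])
f=lambda p:np.concatenate([proj(cs[n],T(p,X))[0]-q for n,X,q in P])
r=least_squares(f,[.5,0,0]);p=r.x;print(p,np.round(r.fun.reshape(-1,2),1))
for n,X in dict(end=(-70,0,153),handle=(-5,0,108),lug=(-70,0,80)).items():print(n,T(p,X))
Q=[("scene",1,sc(95,175)),("scene",-1,sc(165,147)),("side",-1,sd(708,117)),("side",1,sd(785,137))]
def W(q,s):
    a=q[0]; return T(p,(-70,0,q[1]*100))+s*.016*np.array([np.cos(a),np.sin(a),0])
for a0 in(0,.8,1.6,2.4,3.2,4,4.8,5.6):
  g=least_squares(lambda q:np.concatenate([proj(cs[n],W(q,s))[0]-t for n,s,t in Q]),[a0,1.1]);print(g.x,g.cost,np.round(g.fun,1))
# bystanders
def ray(n,uv,z):
    c=cs[n]
    return least_squares(lambda q:proj(c,[q[0],q[1],z])[0]-uv,[.5,0]).x
k=.64
for nm,uv,z in(("flange",(481,443),.008),("ring",(525,405),.008),("can",(375,342),.026)):print(nm,ray("scene",np.array(uv)*k,z))
E
```

```text
[ 0.62866307 -0.07792955  0.2234484 ] [[ 0.6  0.8]
 [-0.4 -1.1]
 [ 0.7  0.7]
 [ 1.1 -0.7]
 [ 0.3  1.1]
 [ 0.1 -0.4]
 [ 0.6  0.1]
 [-0.1  1.9]]
end [ 0.56040334 -0.0934411   0.153     ]
handle [ 0.62378738 -0.07903752  0.108     ]
lug [ 0.56040334 -0.0934411   0.08      ]
[3.02763596 1.08736283] 0.9877580829534434 [ 0.6 -0.6 -0.2  0.1  0.9  0.5  0.   0.2]
[3.02763585 1.08736283] 0.9877580829687317 [ 0.6 -0.6 -0.2  0.1  0.9  0.5  0.   0.2]
[3.0276365  1.08736283] 0.9877580828967342 [ 0.6 -0.6 -0.2  0.1  0.9  0.5  0.   0.2]
[3.02763807 1.08736283] 0.9877580829033202 [ 0.6 -0.6 -0.2  0.1  0.9  0.5  0.   0.2]
[3.02763799 1.08736283] 0.9877580828963614 [ 0.6 -0.6 -0.2  0.1  0.9  0.5  0.   0.2]
[3.02763791 1.08736283] 0.987758082890612 [ 0.6 -0.6 -0.2  0.1  0.9  0.5  0.   0.2]
[3.02763901 1.08736283] 0.987758083030353 [ 0.6 -0.6 -0.2  0.1  0.9  0.5  0.   0.2]
[3.02763775 1.08736283] 0.9877580828809905 [ 0.6 -0.6 -0.2  0.1  0.9  0.5  0.   0.2]
flange [ 0.54193459 -0.22293171]
ring [ 0.65493241 -0.20540356]
can [0.57961456 0.05743804]
```

```bash
cat >> h.py <<'E'
BX,BY,FY=.5604,-.0934,.2234
def rel(tcp,rpy):
    o=ctrl.get_obs(); R0=Ro.from_euler("xyz",o["eef_rot"]); R1=Ro.from_euler("xyz",rpy)
    print("shift cm",np.round(R0.inv().apply(np.array(tcp)-o["ee_pos"])*100,2),"turn",np.round((R0.inv()*R1).as_rotvec(),3),"q",np.round(o["qpos"],2),"t",o["time_s"],"F",np.round(o["force"],1))
E
python3 -m jog '[[-55,-40.6,-0.6,0,0,2.83],[-55,-40.6,-0.6,0,0,2.83],[-55,-40.6,-0.6,0,0,2.83],[-55,-40.6,-0.6,0,0,2.83],[-55,-40.6,-0.6,0,0,2.83],[-55,-40.6,-0.6,0,0,2.83],[-55,-40.6,-0.6,0,0,2.83],[-55,-40.6,-0.6,0,0,2.83]]' 60
python3 -c "
from h import *
rel([BX,BY,.41],[np.pi,0,-.11])"
```

```text
time_s: 0.95
ee_pos: [0.422, 0.1513, 0.4083]
eef_rot: [3.141, -0.0, 1.514]
force: [0.3, 1.1, 0.7]
grip_width: 0.0564
grip_force: 0.0
shift cm [-23.64  15.22  -0.17] turn [ 0.    -0.     1.624] q [0.26 0.07 1.79 0.   1.29 0.32] t 0.95 F [0.3 1.1 0.7]
```

```bash
python3 -m jog '[[-23.6,15.2,-0.2,0,0,1.62],[-23.6,15.2,-0.2,0,0,1.62],[-23.6,15.2,-0.2,0,0,1.62],[-23.6,15.2,-0.2,0,0,1.62],[-23.6,15.2,-0.2,0,0,1.62],[-23.6,15.2,-0.2,0,0,1.62],[-23.6,15.2,-0.2,0,0,1.62],[-23.6,15.2,-0.2,0,0,1.62]]'
python3 -c "
from h import *
rel([BX,BY,.41],[np.pi,0,-.11])"
```

```text
time_s: 1.75
ee_pos: [0.5615, -0.0912, 0.4094]
eef_rot: [-3.141, 0.001, 0.312]
force: [0.0, 0.4, 0.8]
grip_width: 0.0563
grip_force: 0.0
shift cm [-0.18  0.18 -0.06] turn [-0.     0.001  0.422] q [-0.23  0.34  1.46  0.    1.35  1.03] t 1.75 F [0.  0.4 0.8]
```

```bash
python3 -m jog '[[-0.2,0.2,0,0,0,0.42],[-0.2,0.2,0,0,0,0.42],[-0.2,0.2,0,0,0,0.42],[-0.2,0.2,0,0,0,0.42]]'
python3 - <<'E'
from h import *
rel([BX,BY,.41],[np.pi,0,-.11])
c=ctrl.camera("wrist")
R=np.array(c["R"]);print(-R.T@c["t"],R[2])
im=cv2.resize(c["img"],(800,600),interpolation=cv2.INTER_CUBIC)
import pickle;pickle.dump(c,open("w1.pkl","wb"))
cv2.imwrite("pics/w1.png",im)
for X in([BX,BY,.153],[BX,BY,.0867],[BX-.016,BY+.0018,.121],[BX+.016,BY-.0018,.121]):print(proj(c,X)*800/512)
E
```

```text
time_s: 2.15
ee_pos: [0.56, -0.0927, 0.4099]
eef_rot: [-3.142, 0.0, -0.102]
force: [0.5, 0.3, -0.2]
grip_width: 0.0564
grip_force: 0.0
shift cm [ 0.05  0.07 -0.01] turn [-0.     0.     0.008] q [-0.23  0.34  1.46  0.    1.34  1.44] t 2.15 F [ 0.5  0.3 -0.2]
[ 0.63007786 -0.09831603  0.38869656] [-0.2451895   0.02505092 -0.96915146]
[[395.20209773 320.82955741]]
[[394.28021833 290.03779343]]
[[394.33640071 332.28954781]]
[[395.08077351 275.25474484]]
```

View pics/w1.png

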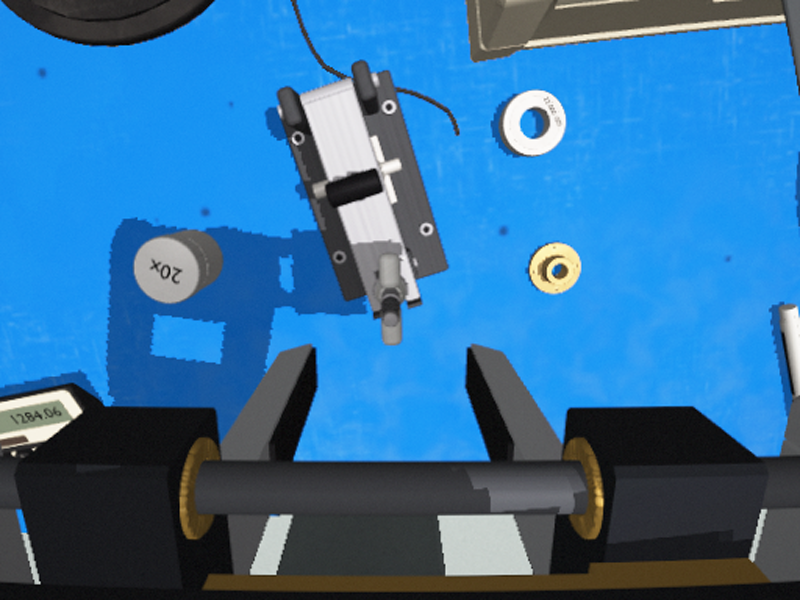

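Wrist view: bolt end at (391,318), wings from (389,262) to (392,338). Jaw mid-line is at column 391, so the bolt lies within a millimetre of it. I'll descend and grip the wings.

```bash
python3 -m jog '[[0.1,-0.08,4,0,0,0],[0.1,-0.08,8,0,0,0],[0.1,-0.08,10.5,0,0,0],[0.1,-0.08,11.65,0,0,0],[0.1,-0.08,11.65,0,0,0]]' 40 && python3 -m jog '[[0,0,0,0,0,0],[0,0,0,0,0,0],[0,0,0,0,0,0],[0,0,0,0,0,0],[0,0,0,0,0,0]]' 8 25
python3 - <<'E'
from h import *
c=ctrl.camera("wrist")
cv2.imwrite("pics/w2.png",cv2.resize(c["img"][130:384,110:390],(661,600),interpolation=cv2.INTER_CUBIC))
o=ctrl.get_obs();print(o["force"],o["moment"],o["qpos"])
E
```

```text
time_s: 2.7
ee_pos: [0.5611, -0.0919, 0.2927]
eef_rot: [-3.141, 0.002, -0.098]
force: [0.0, -0.0, 0.0]
grip_width: 0.0376
grip_force: 0.0
time_s: 3.2
ee_pos: [0.5612, -0.0921, 0.2944]
eef_rot: [3.141, -0.001, -0.1]
force: [0.2, -1.6, 2.5]
grip_width: 0.0117
grip_force: 25.0
[-0.36877579 -2.13162699  4.09664293] [-0.46281568  0.15639933  0.09917371] [-2.27081837e-01  4.52873285e-01  1.58211003e+00 -3.52896597e-04
  1.10530757e+00  1.44398645e+00]
```

View pics/w2.png

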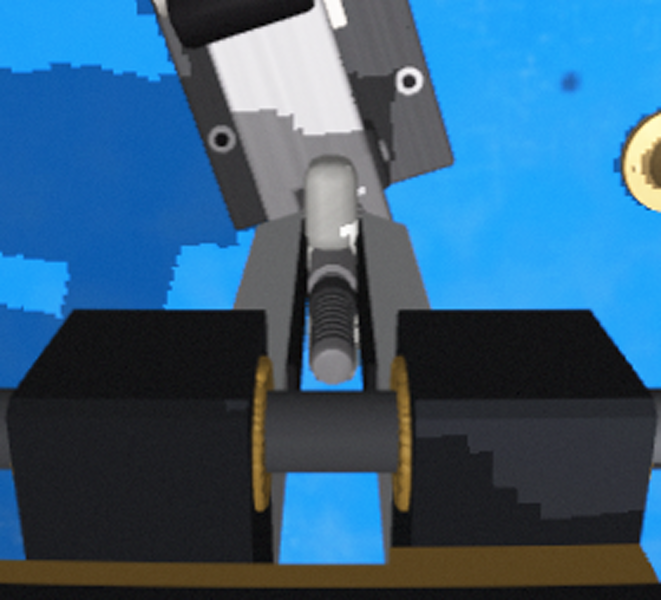

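```bash
python3 -m jog '[[0,0,0,0,0,0],[0,0,-0.02,0,0,-0.1],[0,0,-0.05,0,0,-0.2],[0,0,-0.07,0,0,-0.3],[0,0,-0.1,0,0,-0.4],[0,0,-0.1,0,0,-0.4]]' 8 45
python3 -c "
from h import *
o=ctrl.get_obs();print(o['force'],o['moment'])"
```

```text
time_s: 3.85
ee_pos: [0.5612, -0.0922, 0.2951]
eef_rot: [3.141, -0.001, 0.301]
force: [0.4, -3.4, 5.8]
grip_width: 0.0112
grip_force: 45.0
[ 0.37747338 -3.39142689  5.83528928] [-0.74694815 -0.00461695 -0.03354785]
```

```bash
python3 -m jog '[[0,0,-0.05,0,0,-0.13],[0,0,-0.08,0,0,-0.26],[0,0,-0.12,0,0,-0.39],[0,0,-0.15,0,0,-0.52]]' && python3 -c "
from h import *
o=ctrl.get_obs();print(o['force'],o['moment'])" && python3 -m jog '[[0,0,-0.03,0,0,-0.13],[0,0,-0.06,0,0,-0.26],[0,0,-0.1,0,0,-0.39],[0,0,-0.12,0,0,-0.45],[0,0,-0.12,0,0,-0.45]]'
python3 - <<'E'
from h import *
o=ctrl.get_obs();print(o['force'],o['moment'],o["qpos"])
c=ctrl.camera("wrist")
d=ctrl.camera("side")
a=cv2.resize(c["img"][130:384,110:390],(420,381));b=cv2.resize(d["img"][150:240,210:290],(339,381),interpolation=cv2.INTER_CUBIC)
cv2.imwrite("pics/w3.png",np.hstack([a,b]))
E
```

```text
time_s: 4.25
ee_pos: [0.5612, -0.0922, 0.2965]
eef_rot: [3.14, -0.0, 0.822]
force: [0.7, -4.5, 4.0]
grip_width: 0.0112
grip_force: 45.0
[ 0.66297419 -4.48378051  3.99775226] [-0.80199402 -0.18922545 -0.17765505]
time_s: 4.75
ee_pos: [0.5612, -0.0922, 0.2977]
eef_rot: [3.14, 0.0, 1.268]
force: [1.8, -4.4, 4.6]
grip_width: 0.0112
grip_force: 45.0
[ 1.79859308 -4.4303098   4.61295197] [-0.93218204 -0.30404068 -0.10723042] [-2.27119558e-01  4.48741532e-01  1.57937797e+00 -2.60259835e-04
  1.11235198e+00  7.59200135e-02]
```

View pics/w3.png

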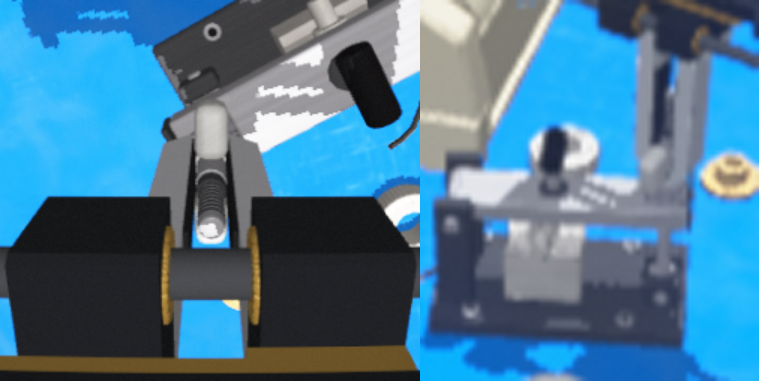

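```bash
cat > chk.py <<'E'
from h import *
import sys,json,os
o=ctrl.get_obs(); f=np.array([-.975,-.2216,0]); w=np.array([.2216,-.975,0])
r=o["ee_pos"]-np.array([BX,BY,.018])
e=(o["moment"]+np.cross(r,o["force"]))@w/.135
if "base" in sys.argv: json.dump([e,list(o["ee_pos"]),list(o["eef_rot"])],open("b.json","w"))
b,p,q=json.load(open("b.json"))
R=Ro.from_euler("xyz",o["eef_rot"])
th=np.arcsin(R.apply([0,0,-1])@f); s=(o["ee_pos"]-p)@f*1e3
print("t %.2f endN %.2f (d %.2f) tilt %.4f fwd %.2fmm F %s"%(o["time_s"],e,e-b,th,s,np.round(o["force"],1)))
sys.exit(abs(e-b)>4)
E
python3 chk.py base && python3 -m jog '[[-0.112,-0.194,0,-0.0069,0.004,0],[-0.112,-0.194,0,-0.0069,0.004,0]]' >/dev/null && python3 chk.py && python3 -m jog '[[-0.112,-0.194,0,-0.0069,0.004,0],[-0.112,-0.194,0,-0.0069,0.004,0]]' >/dev/null&& python3 chk.py && python3 -m jog '[[-0.084,-0.145,0,-0.0052,0.003,0],[-0.084,-0.145,0,-0.0052,0.003,0]]' >/dev/null && python3 chk.py
```

```text
t 4.85 endN -1.72 (d 0.00) tilt 0.0008 fwd 0.00mm F [ 2.3 -4.7  5.5]False
```

```bash
sed -i 's/sys.exit(.*/sys.exit(int(abs(e)>4))/' chk.py
python3 chk.py base && python3 -m jog '[[-0.112,-0.194,0,-0.0069,0.004,0],[-0.112,-0.194,0,-0.0069,0.004,0]]' >/dev/null && python3 chk.py && python3 -m jog '[[-0.112,-0.194,0,-0.0069,0.004,0],[-0.112,-0.194,0,-0.0069,0.004,0]]' >/dev/null&& python3 chk.py && python3 -m jog '[[-0.084,-0.145,0,-0.0052,0.003,0],[-0.084,-0.145,0,-0.0052,0.003,0]]' >/dev/null && python3 chk.py
```

```text
t 4.85 endN -1.72 (d 0.00) tilt 0.0008 fwd 0.00mm F [ 2.3 -4.7  5.5]
t 5.05 endN 0.15 (d 1.87) tilt 0.0090 fwd 2.38mm F [ 1.4 -4.8  4.7]
t 5.25 endN 0.25 (d 1.97) tilt 0.0169 fwd 4.62mm F [ 1.4 -4.9  4.9]
t 5.45 endN -1.68 (d 0.05) tilt 0.0229 fwd 6.27mm F [ 2.  -4.5  4.5]
```

```bash
python3 -m jog '[[-0.07,-0.121,0,-0.0043,0.0025,0],[-0.07,-0.121,0,-0.0043,0.0025,0]]' >/dev/null&& python3 chk.py && python3 -m jog '[[-0.07,-0.121,0,-0.0043,0.0025,0],[-0.07,-0.121,0,-0.0043,0.0025,0]]' >/dev/null && python3 chk.py && python3 -m jog '[[-0.07,-0.121,0,-0.0043,0.0025,0],[-0.07,-0.121,0,-0.0043,0.0025,0]]' >/dev/null && python3 chk.py && python3 -m jog '[[-0.07,-0.121,0,-0.0043,0.0025,0],[-0.07,-0.121,0,-0.0043,0.0025,0]]' >/dev/null && python3 chk.py
```

```text
t 5.65 endN -0.72 (d 1.00) tilt 0.0278 fwd 7.66mm F [ 1.5 -4.8  5.1]
t 5.85 endN -2.06 (d -0.34) tilt 0.0328 fwd 9.04mm F [ 2.4 -4.8  4.4]
t 6.05 endN -0.82 (d 0.90) tilt 0.0378 fwd 10.44mm F [ 1.7 -5.4  5.1]
t 6.25 endN -0.01 (d 1.71) tilt 0.0428 fwd 11.84mm F [ 1.1 -4.6  4.1]
```

```bash
python3 -m jog '[[-0.07,-0.121,0,-0.0043,0.0025,0],[-0.07,-0.121,0,-0.0043,0.0025,0]]' >/dev/null&& python3 chk.py && python3 -m jog '[[-0.07,-0.121,0,-0.0043,0.0025,0],[-0.07,-0.121,0,-0.0043,0.0025,0]]' >/dev/null && python3 chk.py && python3 -m jog '[[-0.07,-0.121,0,-0.0043,0.0025,0],[-0.07,-0.121,0,-0.0043,0.0025,0]]' >/dev/null && python3 chk.py && python3 -m jog '[[-0.07,-0.121,0.01,-0.0043,0.0025,0],[-0.07,-0.121,0.01,-0.0043,0.0025,0]]' >/dev/null && python3 chk.py && python3 -m jog '[[-0.07,-0.121,0.01,-0.0043,0.0025,0],[-0.07,-0.121,0.01,-0.0043,0.0025,0]]' >/dev/null && python3 chk.py
```

```text
t 6.45 endN -2.32 (d -0.60) tilt 0.0477 fwd 13.24mm F [ 2.2 -5.2  4.4]
t 6.65 endN -2.17 (d -0.45) tilt 0.0528 fwd 14.61mm F [ 2.3 -4.2  4.8]
t 6.85 endN -1.09 (d 0.63) tilt 0.0578 fwd 15.99mm F [ 1.7 -4.2  4.9]
t 7.05 endN -2.10 (d -0.38) tilt 0.0629 fwd 17.37mm F [ 2.3 -5.1  5.2]
t 7.25 endN -1.22 (d 0.51) tilt 0.0679 fwd 18.74mm F [ 1.3 -4.3  6.2]
```

Free: there has been no force rise well past the play. I'll keep swinging with the nut held.

```bash
python3 -m jog '[[-0.7,-1.21,0.03,-0.0432,0.0251,0],[-1.4,-2.42,0.14,-0.0865,0.0502,0]]' >/dev/null&& python3 chk.py && python3 -m jog '[[-0.7,-1.21,0.03,-0.0432,0.0251,0],[-1.4,-2.42,0.14,-0.0865,0.0502,0],[-2.1,-3.61,0.31,-0.1297,0.0753,0]]' >/dev/null && python3 chk.py; python3 - <<'E'
from h import *
o=ctrl.get_obs();p=o["ee_pos"];print(o["qpos"].round(4),p,np.hypot(p[0],p[1]))
E
```

```text
t 7.45 endN -1.04 (d 0.69) tilt 0.1694 fwd 46.78mm F [ 0.5 -4.8  5.6]
t 7.75 endN -3.63 (d -1.91) tilt 0.3195 fwd 87.76mm F [ 0.7 -1.1  4.5]
[-0.3295  0.2728  1.8751  0.2484  0.7346 -0.1876] [ 0.47560287 -0.11150491  0.28347993] 0.48849916037192576
```

```bash
python3 -m jog '[[-0.7,-1.21,0.03,-0.0432,0.0251,0],[-1.4,-2.42,0.14,-0.0865,0.0502,0]]' >/dev/null&& python3 chk.py && python3 -m jog '[[-0.7,-1.21,0.03,-0.0432,0.0251,0],[-1.4,-2.42,0.14,-0.0865,0.0502,0]]' >/dev/null && python3 chk.py; python3 - <<'E'
from h import *
o=ctrl.get_obs();p=o["ee_pos"];print(o["qpos"].round(4),p,np.hypot(p[0],p[1]))
E
```

```text
t 7.95 endN -2.57 (d -0.85) tilt 0.4192 fwd 113.90mm F [-0.6 -0.5  4.2]
t 8.15 endN -2.38 (d -0.66) tilt 0.5190 fwd 138.93mm F [-1.6  0.4  4.6]
[-0.4112  0.2106  2.0408  0.6072  0.5416 -0.5769] [ 0.42568291 -0.12276267  0.26061195] 0.4430311604550554
```

```bash
python3 -m jog '[[-0.35,-0.6,0.01,-0.0216,0.0125,0],[-0.7,-1.21,0.03,-0.0432,0.0251,0],[-1.05,-1.81,0.08,-0.0649,0.0377,0],[-1.4,-2.42,0.14,-0.0865,0.0502,0]]' >/dev/null&& python3 chk.py && python3 -m jog '[[-0.35,-0.6,0.01,-0.0216,0.0125,0],[-0.7,-1.21,0.03,-0.0432,0.0251,0],[-1.05,-1.81,0.08,-0.0649,0.0377,0],[-1.4,-2.42,0.14,-0.0865,0.0502,0]]' >/dev/null && python3 chk.py; python3 - <<'E'
from h import *
o=ctrl.get_obs();p=o["ee_pos"];print(o["qpos"].round(4),p,np.hypot(p[0],p[1]))
E
```

```text
t 8.55 endN -2.60 (d -0.88) tilt 0.6180 fwd 162.27mm F [-1.7 -2.4  4.4]
t 8.95 endN -2.10 (d -0.38) tilt 0.7179 fwd 184.26mm F [-2.2 -1.4  3.8]
[-0.5037  0.2062  2.1823  1.2268  0.4839 -1.2478] [ 0.38145443 -0.13273055  0.22816716] 0.4038872174013377
```

```bash
python3 -m jog '[[-0.35,-0.6,0.01,-0.0216,0.0125,0],[-0.7,-1.21,0.03,-0.0432,0.0251,0],[-1.05,-1.81,0.08,-0.0649,0.0377,0],[-1.4,-2.42,0.14,-0.0865,0.0502,0]]' >/dev/null&& python3 chk.py && python3 -m jog '[[-0.35,-0.6,0.01,-0.0216,0.0125,0],[-0.7,-1.21,0.03,-0.0432,0.0251,0],[-1.05,-1.81,0.08,-0.0649,0.0377,0],[-1.4,-2.42,0.14,-0.0865,0.0502,0]]' >/dev/null && python3 chk.py; python3 - <<'E'
from h import *
o=ctrl.get_obs();p=o["ee_pos"];print(o["qpos"].round(4),p,np.hypot(p[0],p[1]))
E
```

```text
t 9.35 endN -2.23 (d -0.50) tilt 0.8179 fwd 204.43mm F [-2.1 -0.8  2.5]
t 9.75 endN -2.94 (d -1.22) tilt 0.9180 fwd 222.52mm F [-1.8 -0.9  2.3]
[-0.6013  0.2794  2.2895  1.779   0.6399 -1.8807] [ 0.34411653 -0.14110234  0.18730425] 0.3719221125219423
```

```bash
python3 -m jog '[[0,0,0,0,0,0],[0,0,0,0,0,0],[0,0,0,0,0,0],[0,0,-1,0,0,0],[0,0,-3,0,0,0],[0,0,-5,0,0,0],[0,0,-6.5,0,0,0],[0,0,-6.5,0,0,0]]' 40
python3 - <<'E'
from h import *
c=ctrl.camera("side");d=ctrl.camera("scene")
b=cv2.resize(c["img"][140:240,200:310],(440,400),interpolation=cv2.INTER_CUBIC);a=cv2.resize(d["img"][170:270,235:325],(360,400),interpolation=cv2.INTER_CUBIC)
cv2.imwrite("pics/s4.png",np.hstack([a,b]))
# next target: handle approach, tool down, closing across handle (perp. to fixture y): tool y along fixture x
o=ctrl.get_obs();print(o["qpos"].round(3))
E
```

```text
time_s: 10.55
ee_pos: [0.2937, -0.1529, 0.2281]
eef_rot: [2.295, -0.409, 1.456]
force: [0.8, 0.4, 0.6]
grip_width: 0.0374
grip_force: 0.0
[-0.731  0.089  2.369  1.528  0.706 -1.699]
```

View pics/s4.png

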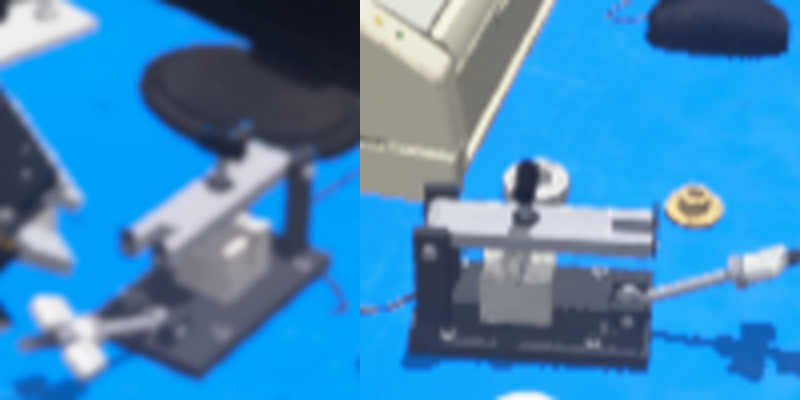

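The picture shows the bolt lying out to the front at about 0.92 rad, with the wings clear of the fingers and the bar still shut. For the bar I'll grip the handle's end faces from above, so it can turn between the pads.

```bash
python3 -c "
from h import *
rel([.40,-.13,.42],[np.pi,0,1.0])"
```

```text
shift cm [10.86 18.98 -3.14] turn [ 0.727 -0.564  0.25 ] q [-0.73  0.09  2.37  1.53  0.71 -1.7 ] t 10.65 F [-0.4 -0.3 -0.5]
```

```bash
python3 -m jog '[[0,1.5,-2,0,0,0],[10.9,19,-3.1,0.727,-0.564,0.25],[10.9,19,-3.1,0.727,-0.564,0.25],[10.9,19,-3.1,0.727,-0.564,0.25],[10.9,19,-3.1,0.727,-0.564,0.25],[10.9,19,-3.1,0.727,-0.564,0.25],[10.9,19,-3.1,0.727,-0.564,0.25],[10.9,19,-3.1,0.727,-0.564,0.25]]'
python3 -c "
from h import *
rel([.6245,-.078,.37],[np.pi,0,.2234])"
```

```text
time_s: 11.45
ee_pos: [0.4014, -0.1289, 0.4201]
eef_rot: [2.916, -0.195, 1.122]
force: [-0.9, -0.3, -0.0]
grip_width: 0.0375
grip_force: 0.0
shift cm [13.02 15.73 11.48] turn [ 0.122 -0.281  0.87 ] q [-0.43 -0.04  1.88  0.21  1.08 -0.04] t 11.45 F [-0.9 -0.3 -0. ]
```

```bash
python3 -m jog '[[13,15.7,11.5,0.122,-0.281,0.87],[13,15.7,11.5,0.122,-0.281,0.87],[13,15.7,11.5,0.122,-0.281,0.87],[13,15.7,11.5,0.122,-0.281,0.87],[13,15.7,11.5,0.122,-0.281,0.87],[13,15.7,11.5,0.122,-0.281,0.87],[13,15.7,11.5,0.122,-0.281,0.87],[13,15.7,11.5,0.122,-0.281,0.87]]' 62
python3 - <<'E'
from h import *
rel([.6245,-.078,.37],[np.pi,0,.2234])
c=ctrl.camera("wrist")
cv2.imwrite("pics/w5.png",cv2.resize(c["img"],(800,600),interpolation=cv2.INTER_CUBIC))
H=np.array([.6245,-.078,.108]);v=.015*np.array([-np.sin(.2234),np.cos(.2234),0])
print(proj(c,[H,H+v,H-v])*800/512)
o=ctrl.get_obs();R=Ro.from_euler("xyz",o["eef_rot"])
print("tool axis at handle depth",proj(c,[o["ee_pos"]+R.apply([0,0,.262])])*800/512)
E
```

```text
time_s: 12.25
ee_pos: [0.6241, -0.0772, 0.3689]
eef_rot: [-3.14, -0.004, 0.227]
force: [-0.6, 0.3, 0.4]
grip_width: 0.0581
grip_force: 0.0
shift cm [ 0.02  0.09 -0.11] turn [-0.002 -0.004  0.004] q [-0.18  0.5   1.32  0.    1.31  1.16] t 12.25 F [-0.6  0.3  0.4]
[[396.73752056 322.46866962]
 [366.35990119 322.31773763]
 [427.11042408 322.61178835]]
tool axis at handle depth [[394.80670466 320.48880391]]
```

View pics/w5.png

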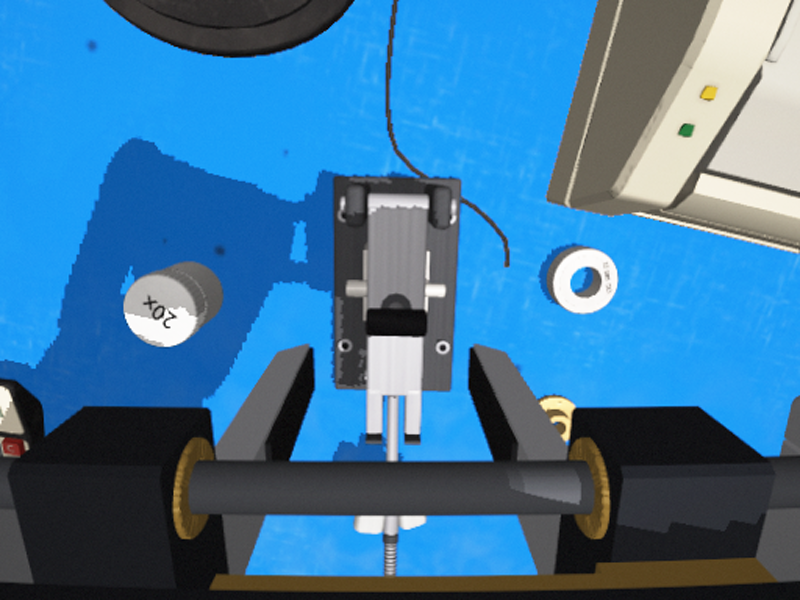

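The handle is at (366..428, 322), as predicted, and square to the jaws. I'll descend and grip its ends.

```bash
python3 -m jog '[[0,0.07,4,0,-0.004,0],[0,0.07,6.5,0,-0.004,0],[0,0.07,7.7,0,-0.004,0],[0,0.07,7.7,0,-0.004,0]]' 50 && python3 -m jog '[[0,0,0,0,0,0],[0,0,0,0,0,0],[0,0,0,0,0,0],[0,0,0,0,0,0],[0,0,0,0,0,0]]' 25 40
```

```text
time_s: 12.7
ee_pos: [0.6238, -0.0786, 0.2924]
eef_rot: [-3.141, 0.0, 0.227]
force: [0.0, 1.3, 0.7]
grip_width: 0.0472
grip_force: 0.0
time_s: 13.2
ee_pos: [0.6241, -0.079, 0.2951]
eef_rot: [3.14, -0.004, 0.226]
force: [0.3, -0.6, 6.3]
grip_width: 0.0293
grip_force: 40.0
```

```bash
python3 -m jog '[[0.19,0,-0.27,0,0,0],[0.37,0,-0.53,0,0,0],[0.58,0,-0.77,0,0,0],[0.8,0,-1.02,0,0,0],[0.8,0,-1.02,0,0,0]]' - 50
```

```text
time_s: 13.7
ee_pos: [0.6312, -0.0777, 0.3023]
eef_rot: [-3.142, 0.003, 0.225]
force: [-3.9, -6.0, -8.5]
grip_width: 0.0294
grip_force: 50.0
```

```bash
python3 -m jog '[[0.24,0,-0.24,0,0,0],[0.48,0,-0.45,0,0,0],[0.73,0,-0.66,0,0,0],[0.99,0,-0.84,0,0,0],[1.27,0,-1.03,0,0,0],[1.55,0,-1.19,0,0,0],[1.84,0,-1.34,0,0,0],[2.13,0,-1.47,0,0,0]]'
```

```text
time_s: 14.5
ee_pos: [0.6518, -0.0733, 0.317]
eef_rot: [3.142, 0.005, 0.225]
force: [-9.7, -8.6, -5.9]
grip_width: 0.029
grip_force: 50.0
```

```bash
python3 -m jog '[[0.3,0.03,-0.13,0,0,0],[0.61,0.03,-0.23,0,0,0],[0.92,0.03,-0.32,0,0,0],[1.24,0.03,-0.39,0,0,0],[1.56,0.03,-0.45,0,0,0],[1.89,0.03,-0.49,0,0,0]]' && python3 -m jog '[[0.32,0,-0.03,0,0,0],[0.65,0,-0.04,0,0,0],[0.97,0,-0.03,0,0,0],[1.3,0,-0.01,0,0,0],[1.62,0,0.03,0,0,0],[1.94,0,0.08,0,0,0],[1.94,0,0.08,0,0,0]]'
```

```text
time_s: 15.1
ee_pos: [0.6704, -0.0692, 0.3231]
eef_rot: [3.141, 0.003, 0.225]
force: [-10.6, -7.1, 1.9]
grip_width: 0.0288
grip_force: 50.0
time_s: 15.8
ee_pos: [0.6898, -0.0648, 0.3238]
eef_rot: [3.14, -0.001, 0.225]
force: [-2.6, -6.9, 6.1]
grip_width: 0.0277
grip_force: 50.0
```

```bash
python3 -m jog '[[0,0,0,0,0,0],[0,0,0,0,0,0],[0,0,0,0,0,0],[0,0,-2,0,0,0],[0,0,-6,0,0,0],[0,0,-11,0,0,0],[0,0,-13,0,0,0],[0,0,-13,0,0,0]]' 50
python3 - <<'E'
from h import *
c=ctrl.camera("side");d=ctrl.camera("scene")
b=cv2.resize(c["img"][140:260,200:310],(400,436),interpolation=cv2.INTER_CUBIC);a=cv2.resize(d["img"][170:290,235:345],(400,436),interpolation=cv2.INTER_CUBIC)
cv2.imwrite("pics/s6.png",np.hstack([a,b]))
E
```

```text
time_s: 16.6
ee_pos: [0.6892, -0.0637, 0.4568]
eef_rot: [3.139, -0.007, 0.226]
force: [-0.6, -0.6, -0.6]
grip_width: 0.0467
grip_force: 0.0
```

View pics/s6.png

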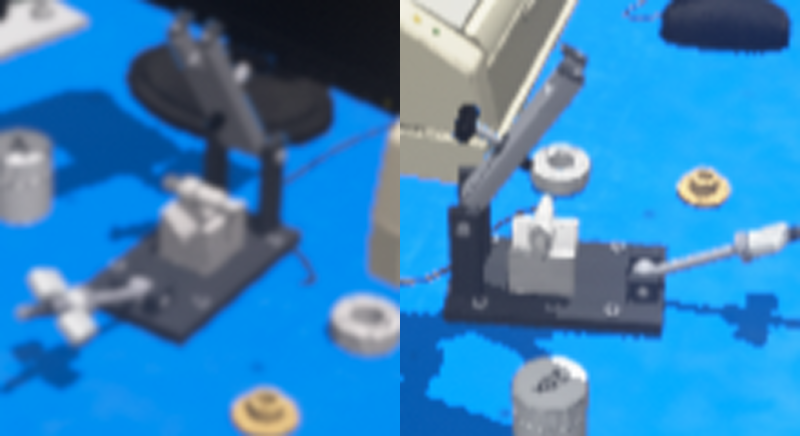

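The bar stands open, the bolt lies out to the front, the shaft is in the V-block and the bystanders look undisturbed.

```bash
python3 -c "
from station import ctrl
print(ctrl.hand_in())"
```

```text
the job is handed in; nothing more can be done
None
```

I opened the clamp and handed the job in at about 17 s: the nut is unscrewed 3.5 mm, the bolt is swung out about 0.92 rad without catching, and the bar stands open at about 1.15 rad; in the last pictures the shaft lies in its V-block and the things around the clamp look undisturbed.

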